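# Free the seized catch of an instrument steriliser

## Task

The catch on the steel instrument box has seized. Take hold of its upright wing knob, not the catch bar, and rock it gently back and forth in small arcs, leaning lightly and briefly at each stop and never twisting hard, until it breaks free; then swing the catch anticlockwise right off the cover. Then slide the cover fully open by its handle, without hauling it against the catch, leave everything else standing where it is, and let go.

Things in the scene. Friction and masses are not known exactly. Their poses are not given: they have to be found in the camera images.
- unit: Steel instrument box, fixed on the table, 240 (x) by 340 (y) by 70 mm high; origin at the centre of its underside, z up, turned up to 17 degrees from the robot's axes. Its side away from the robot is a flat deck with the wing knob, axis at x +65, y +30 mm in this frame; in its near part (x -95 to +25, y -10 to +145 mm) is a trough under a sliding cover.
- wing (a joint): Angle of the wing knob about its upright axis (rad): 0 = wing along the box's x axis, positive anticlockwise from above. Seized: it turns freely some 0.02 to 0.25 rad to a hard stop either way; where the stops lie differs from box to box and changes as it loosens. Once free it swings anticlockwise to its end at 1.45 rad; the catch is clear of the cover from about 1.05 rad. Plain friction 0.05 N m.
- wing_axis (a point): Point on the knob's axis, level with the deck, 70 mm above the table. How it frees: a lean of 0.15 to 0.3 N m for half a second on one stop makes the crust give; the OTHER side's stop then shifts, farther out or nearer in than before, so feel for it anew. The same stop again does not help. Four to six leans on alternate sides, the last anticlockwise, free it.
- wing_grip (a point): Point on the knob's axis in the middle of the wing's height, 122 mm above the table; turns with the wing (x along the wing, z up). The wing is an upright steel plate 56 mm long (x), 12 mm thick (y), 32 mm high, from 106 to 138 mm above the table, on a round 26 mm hub.
- catch (a joint): Elastic twist of the stem between the wing and the catch bar (rad), 0 when unloaded, negative when the wing is turned positive against a stop: torque = 7 N m per rad. The stem shears beyond 0.08 rad (0.56 N m) either way.
- catch_bar: Flat steel bar on the stem below the wing, 75 mm from the axis to its tip, 12 mm wide, its top 94 mm above the table; origin on the knob's axis, level with the deck 70 mm above the table, bar along its -x. At the start it reaches across the cover, in front of the cover's lug.
- cover_mid (a point): Aluminium plate 130 (x) by 165 (y) by 6 mm on the box, this point at the centre of its underside, axes as the box. It carries a black bar handle and, near its edge by the knob, an upright steel lug 16 by 12 mm and 30 mm high, which runs into the catch bar when the cover is pulled while the catch lies across it.
- opening (a joint): How far the cover has slid along the box's -y (m): 0 shut, 0.1 fully open at its end stop. Friction about 1.5 N.
- cover_handle (a point): Middle of the cover's bar handle, 96 mm above the table; axes as the box. The bar is 44 mm long (x), 14 mm thick (y), 12 mm high, on two short posts; the cover's top is 76 mm above the table. Moves with the cover.
- jar: Small amber jar, 42 mm wide, 50 mm high, loose on the box's deck; leave alone. Origin under its centre.
- dish: Flat clear dish, 63 mm wide, 15 mm high, loose on the box's deck; leave alone. Origin under its centre.
- tube_rack: White test tube rack with six tubes, 70 by 190 mm, 125 mm high, on the table left of the box; leave alone. Origin under its centre.
- spray_bottle: Bottle 60 mm wide, 190 mm high, on the table right of the box; leave alone. Origin under its centre.
- beaker: Glass beaker 72 mm wide, 90 mm high, on the table right of the box; leave alone. Origin under its centre.
- flask: Conical flask 86 mm wide, 115 mm high, at the far left; leave alone. Origin under its centre.
- tub: Red open tub 130 mm square, 100 mm high, at the far right; leave alone. Origin under its centre.
- brush: Small wooden-handled brush, 150 mm long, lying on the table to the near left; leave alone. Origin under its middle.

How it is judged (in metres and radians):
On the way, in this order (a step that is already met when the one before it is completed fails the run):
1. the wing has broken free and the catch is swung off the cover (at least 1.1 rad) while the cover is still shut (value of joint wing above 1.1 rad and value of joint opening below 0.03 m), for 0.2 s.
2. the cover is slid open (value of joint opening above 0.088 m), for 0.2 s.
At the end, for the whole second after the job is handed in: The wing stands turned at least 1.1 rad anticlockwise, the catch off the cover; the cover is open by at least 88 of its 100 mm and at rest; nothing is held (value of joint wing above 1.1 rad and value of joint opening above 0.088 m and velocity of joint opening below 0.01 m/s); the robot touches nothing.
It fails at once if the stem is twisted beyond 0.08 rad (0.56 N m) (value of joint catch above 0.08 rad or value of joint catch below -0.08 rad).
It fails at once if the catch bar itself is pushed with more than 4 N (contact force between anything else and catch_bar above 4 N).
It fails at once if a bystander is moved more than 30 mm or tipped (distance of any of jar, dish, tube_rack, spray_bottle, beaker, flask, tub, brush from where it was at the start of the episode above 0.03 m or angle between any of spray_bottle, jar, flask's own z axis and vertical above 0.4 rad).
It also fails if it takes over 72 s, if anything falls off the work surface, if the arm or the gripper's body presses on something with over 40 N, if the wrist force passes 120 N, or if a joint passes its speed limit or range.

## Robot

A 6-joint arm with a two-finger parallel gripper is mounted at the origin on the work surface. World frame = base frame: x ahead of the robot, y to its left, z up, the work surface at z = 0. Lengths are in mm, angles in rad, forces in N, time in s.
With the tool pointing down it reaches from about 350 to 875 mm from the base axis. Payload 4.2 kg.
Tool frame: the origin (TCP) lies midway between the tips of the shut fingers; the grasp point (between the pads) lies 19 mm behind it; z points along the fingers, y is the direction in which the jaws open and shut (so a half turn about z gives the same grasp; the last joint's range is limited). The gripper opens to 85 mm and grips with 20 to 120 N. Pads are 22 mm wide; open, the fingers measure 114 mm over their backs; the gripper's body (76 mm by 85 mm) begins 54 mm behind the grasp point. The pads swing forward as they close: fully open they stand 13 mm farther back than shut.
Start: joints at [-1, 0.385, 0.008, 0, -1.194, -0.259], TCP at [191.748, -594.838, 210.112] pointing down, gripper open.
Joint ranges: [-3.14, 3.14], [-1.21, 2.06], [-1.07, 1.41], [-3.16, 2.05], [-2.99, -0.16], [-3.1, 3.1]. Speed limits (rad/s): [2.79, 2.79, 3.14, 3.14, 3.14, 3.14].

## Interface

Orientations are given as a unit quaternion [x, y, z, w].
In Python, from bench import arm gives the robot as it stands. The module is installed in compiled form; this text tells all that it offers.
- The arm moves only by the tool drive_tool, never from a script. Its argument "increments" is a list of rows, each a list of 2 entries, a list of its own where there are three numbers: the shift along the world's x, y, z in mm, then the turn about the world's z in degrees. A call has 1 to 12 rows; each row is the pose to reach, as a shift and turn from the pose measured when the call began; what a row does not reach only later rows make up. A row lasts 1/10 s, in which the tool goes at most 50 mm and 8.59 degrees, less where a joint would pass 70% of its speed; a pose out of reach is approached as far as the arm can. A call with a gripper value outside its range is refused whole. "grip" is the gripper's target within -1 to 1 (shut at 1, half-way at 0, fully open at -1), set as the call begins (left out, the last holds). The fingers move at their own pace and stop on an object; the grip force is fixed at half the most. Time passes only in rows, so rows that repeat a pose let the fingers close. It gives the time, the measured TCP pose, the force and the opening at its end, in the units of the state.
- arm.read_state(): the state, without advancing time (a new reading comes with each control period).
- arm.get_image(name): name is "scene" or "top" or "wrist"; returns a dict with "img" (384x512x3 uint8, red, green, blue), "range_z" (384x512 float32, mm along the optical axis (not along the pixel's ray), 0 where there is no reading), "fx", "fy", "cx", "cy" (pixels), "rvec" (rotation vector, rad) and "tvec" (3), from world to camera coordinates, as OpenCV has them. Camera axes: x right, y down, z forward; pixel columns grow to the right and rows downward; lengths in mm; the calibration is good to about 2 mm. A picture is of the moment at which its call begins.
- arm.job_done(): hands the job in, once; it reports no verdict.
The state is a dict: "clock": time; "joints": joint angles; "joint_vel": joint speeds; "joint_efforts": joint torques, N m; "position": TCP position; "ee_rot": TCP orientation; "contact_force": force on the tool from outside, world axes, zero at the start; "wrist_torque": the same for the moment, N m; "gripper_width": finger opening in mm.
Only numpy, scipy, OpenCV 4.12 (cv2) and the standard library are available. Lean on these libraries where they do the work, as an engineer would, in place of code of your own. Each camera call takes 0.05 s, during which the arm holds its last target. There are 200 camera calls.

## Working session

There is one attempt and no reset: what is moved stays moved. The work goes in short steps, Python scripts to look and compute and a tool call to move; the robot and the scene stay as the last step left them, time stands still between calls to the robot, and variables do not carry over. Pictures are saved under pics/ and viewed, about 8 in all and at most 12, crops included, and the job is handed in when it is done.

Besides the shell and the picture viewer there is one more tool, called after "Request:" as name([rows], argument=value, ...), one row to a line, values as JSON. drive_tool: Moves the arm, as the interface text tells. Its arguments: {"type":"object","properties":{"increments":{"type":"array","items":{"type":"array"}},"grip":{"type":"number"}},"required":["increments"]}

```bash
mkdir -p pics
cat > h.py <<'E'
import numpy as np, cv2
from bench import arm
def cam(n,save=None):
    d=arm.get_image(n)
    if save: cv2.imwrite('pics/'+save,cv2.cvtColor(d['img'],cv2.COLOR_RGB2BGR))
    d['R']=cv2.Rodrigues(np.array(d['rvec'],float))[0]; d['t']=np.array(d['tvec'],float).ravel()
    return d
def pts(d):
    h,w=d['range_z'].shape; u,v=np.meshgrid(np.arange(w),np.arange(h)); z=d['range_z']
    c=np.stack([(u-d['cx'])/d['fx']*z,(v-d['cy'])/d['fy']*z,z],-1)
    return (c-d['t'])@d['R']
def ray(d,u,v,z):
    r=np.array([(u-d['cx'])/d['fx'],(v-d['cy'])/d['fy'],1])@d['R']; o=-d['R'].T@d['t']
    return o+r*(z-o[2])/r[2]
E
python3 - <<'E'
from h import *
a=cam('top','top1.png'); b=cam('scene','scene1.png')
for d in(a,b): print(-d['R'].T@d['t'],d['fx'])
print(arm.read_state())
E
```

```text
[ 430.69302009  -32.67862562 1145.44019967] 393.16050574615275
[1645.20363089  141.63642267  878.67814316] 498.28697941733236
{'clock': 0.1, 'joints': array([-1.00037327e+00,  3.85532085e-01,  6.73072347e-03, -4.73586843e-04,
       -1.19399361e+00, -2.58589984e-01]), 'joint_vel': array([ 0.00061238, -0.00096418,  0.00262977,  0.0027073 , -0.00082742,
       -0.00013209]), 'joint_efforts': array([-4.21737177e-04, -3.93318307e+01,  1.88928366e+01,  4.19794768e+00,
       -2.57461877e-03,  1.22116990e-05]), 'position': array([ 191.59064872, -594.30218287,  209.08120838]), 'ee_rot': array([-1.55199214e-01,  9.87882664e-01,  1.00333585e-03, -2.01010075e-04]), 'contact_force': array([-0.40044156, -0.15081293,  0.62701128]), 'wrist_torque': array([-0.01329286, -0.06913537, -0.0408325 ]), 'gripper_width': 84.95833822997405}
```

View pics/top1.png

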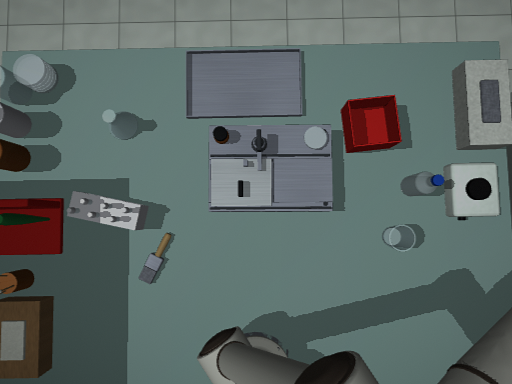

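View pics/scene1.png

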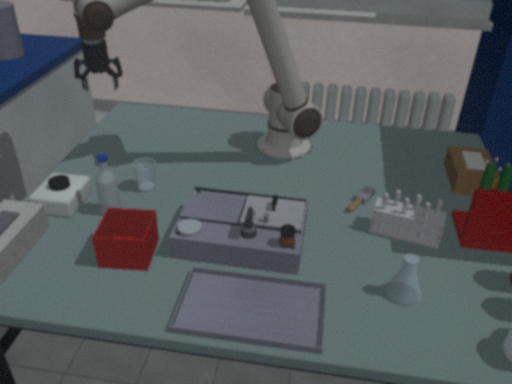

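The top view shows the box at cols 209–332, rows 124–211. The wing is at about (259,141), the handle at (243,188), the jar at (221,134) and the dish at (316,138). I'll measure these with depth.

Run:
```python
from h import *
d=cam('top'); P=pts(d); im=d['img']; dz=d['range_z']
def sub(m,name):
    p=P[m]; print(name,m.sum(),p.mean(0).round(1),(p.max(0)-p.min(0)).round(1)); return p
uu,vv=np.meshgrid(np.arange(512),np.arange(384))
box=(uu>195)&(uu<345)&(vv>112)&(vv<222)
top=box&(P[...,2]>55)&(P[...,2]<85)
c=cv2.minAreaRect(P[top][:,:2].astype(np.float32)); print('box',c)
w=box&(P[...,2]>104)&(P[...,2]<145)&(abs(uu-259)<20)&(abs(vv-142)<25)
p=sub(w,'wing'); print(cv2.minAreaRect(p[:,:2].astype(np.float32)))
h=box&(im.max(2)<45)&(abs(uu-243)<12)&(abs(vv-188)<14)
p=sub(h,'handle'); print(cv2.minAreaRect(p[:,:2].astype(np.float32)))
l=box&(P[...,2]>82)&(abs(uu-255)<20)&(abs(vv-162)<14)
for z in (84,100): sub(l&(P[...,2]>z),'lug/bar')
big=cv2.resize(im[110:225,195:345],None,fx=5,fy=5,interpolation=cv2.INTER_CUBIC)
cv2.imwrite('pics/crop.png',big[...,::-1])
# box front/back edge line
for v in range(120,216,6): print(v,P[v,300].round(0),P[v,225].round(0))
```

```text
box ((570.1640014648438, -51.853729248046875), (340.34234619140625, 239.6842041015625), 89.27111053466797)
wing 133 [634.7 -22.7 130.2] [55.7 24.2 37.8]
((635.2470703125, -22.687719345092773), (54.767879486083984, 24.529212951660156), 15.393900871276855)
handle 64 [510.4  27.  103.3] [40.4  8.7  9.1]
((510.4871520996094, 27.005062103271484), (8.249422073364258, 40.278076171875), 89.12751770019531)
lug/bar 129 [578.9 -14.1 138.8] [ 179.1   52.3 1060.9]
lug/bar 31 [567.4  -7.3 280.5] [ 179.1   52.2 1045.2]
120 [ 719. -146.   -3.] [723.  76.  -1.]
126 [ 683. -138.   73.] [688.  70.  71.]
132 [ 667. -138.   69.] [660.  65. 119.]
138 [ 650. -138.   70.] [647.  67. 107.]
144 [ 633. -137.   70.] [638.  70.  68.]
150 [ 617. -137.   68.] [620.  70.  72.]
156 [ 600. -136.   72.] [603.  70.  73.]
162 [ 583. -136.   73.] [586.  70.  77.]
168 [ 566. -136.   72.] [569.  70.  77.]
174 [ 550. -135.   70.] [553.  71.  75.]
180 [ 533. -135.   70.] [536.  71.  77.]
186 [ 517. -134.   72.] [520.  71.  78.]
192 [ 501. -135.   64.] [504.  71.  73.]
198 [ 484. -134.   71.] [487.  71.  75.]
204 [ 467. -133.   71.] [471.  71.  76.]
210 [ 451. -133.   69.] [455.  72.  69.]
```

View pics/crop.png

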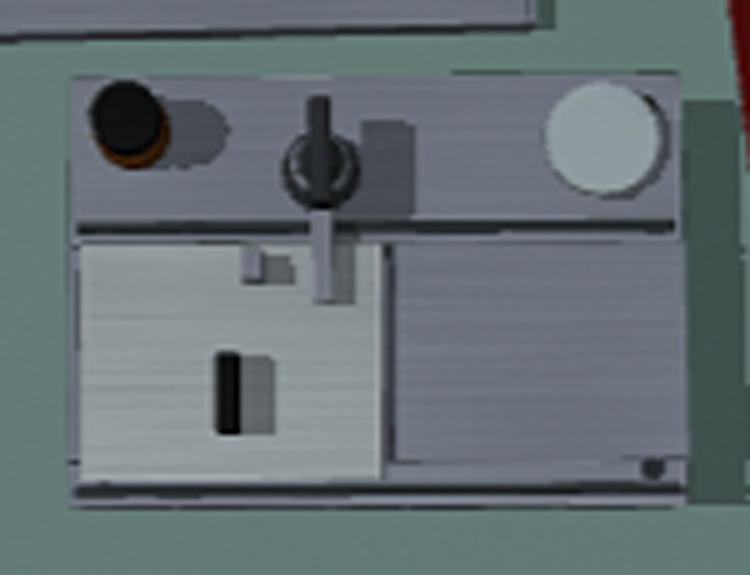

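The box centre is (570,-52) with yaw about -0.7°. The knob axis is at (635.5,-22.7), and the handle at (510.5,27). Next I'll move above the knob.

Request:
drive_tool([
  [[27,35,4],-1.5],
  [[54,70,8],-3],
  [[81,105,12],-4.5],
  [[108,140,16],-6],
  [[135,175,20],-7.5],
  [[162,210,24],-9],
  [[189,245,28],-10.5],
  [[216,280,30],-12],
  [[243,315,30],-13.5],
  [[270,350,30],-15],
  [[297,385,30],-16.5],
  [[324,420,30],-18.5],
], grip=-1)

```text
clock: 1.35
position: [516.2, -172.7, 239.2]
ee_rot: [0.006, 1.0, 0.001, -0.0]
contact_force: [0.8, -1.6, 0.6]
gripper_width: 85.6
```

Request:
drive_tool([
  [[30,37,0],0],
  [[60,75,0],0],
  [[90,112,0],0],
  [[119,150,-10],0],
  [[119,150,-30],0],
  [[119,150,-40],0],
  [[119,150,-40],0],
])

```text
clock: 2.05
position: [633.7, -23.0, 196.9]
ee_rot: [0.006, 1.0, 0.001, -0.003]
contact_force: [-0.1, -0.5, -0.6]
gripper_width: 85.4
```

Run:
```python
from h import *
d=cam('wrist','w1.png'); s=arm.read_state(); print(s['position'],s['ee_rot'],s['wrist_torque'],s['contact_force'],s['joints'])
P=pts(d); m=(P[...,2]>127)&(P[...,2]<146)&(np.hypot(P[...,0]-635,P[...,1]+23)<45)
p=P[m]; print(m.sum(),p.mean(0),cv2.minAreaRect(p[:,:2].astype(np.float32)))
```

```text
[634.51391493 -23.44408097 198.6369593 ] [ 6.45588567e-03  9.99978430e-01  5.34348320e-04 -1.08467347e-03] [-0.00957872 -0.03797757  0.01300422] [ 0.69960081 -0.06789364  1.24457808] [ 2.16688611e-01  4.10418427e-01  1.92782282e-02 -1.64535949e-03
 -1.18153567e+00 -1.79977096e+00]
999 [630.93643882 -23.46796095 135.66131085] ((632.6659545898438, -23.66236686706543), (11.327664375305176, 55.32367706298828), 89.65553283691406)
```

View pics/w1.png

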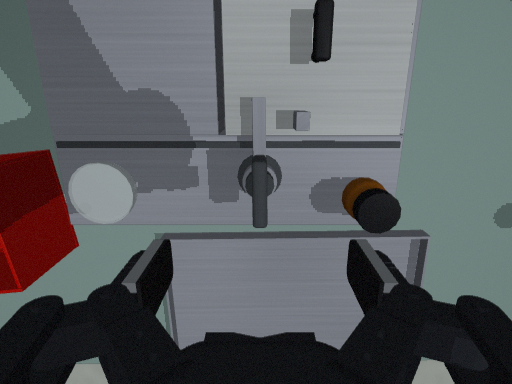

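The wrist view shows the wing at about (260,190) between the fingers. It is lined up within about 1 mm, and its yaw agrees. I'll descend with the tips kept above the hub, then grip.

Request:
drive_tool([
  [[0,0,-25],0],
  [[0,0,-50],0],
  [[0,0,-70],0],
  [[0,0,-85],0],
  [[0,0,-89],0],
  [[0,0,-89],0],
  [[0,0,-89],0],
])

```text
clock: 2.8
position: [635.4, -23.9, 111.4]
ee_rot: [0.007, 1.0, 0.001, 0.0]
contact_force: [-0.8, 0.0, 0.8]
gripper_width: 85.0
```

Request:
drive_tool([
  [[0,0,0],0],
  [[0,0,0],0],
  [[0,0,0],0],
  [[0,0,0],0],
  [[0,0,0],0],
  [[0,0,0],0],
  [[0,0,0],0],
  [[0,0,0],0],
], grip=1)

```text
clock: 3.6
position: [635.5, -23.3, 111.7]
ee_rot: [0.006, 1.0, 0.001, 0.001]
contact_force: [-1.5, 4.4, 2.7]
gripper_width: 9.2
```

```bash
cat > s.py <<'E'
from h import *
s=arm.read_state(); q=s['ee_rot']; y=np.degrees(2*np.arctan2(q[1],q[0]))
print('t',s['clock'],'pos',np.round(s['position'],1),'yaw',round(y-180,2),'tq',s['wrist_torque'].round(3),'F',s['contact_force'].round(1),'w',s['gripper_width'].round(1),'e6',s['joint_efforts'][5].round(3))
E
python3 s.py
```

```text
Traceback (most recent call last):
  File "s.py", line 3, in <module>
    print('t',s['clock'],'pos',np.round(s['position'],1),'yaw',round(y-180,2),'tq',s['wrist_torque'].round(3),'F',s['contact_force'].round(1),'w',s['gripper_width'].round(1),'e6',s['joint_efforts'][5].round(3))
                                                                                                                                                  ^^^^^^^^^^^^^^^^^^^^^^^^
AttributeError: 'float' object has no attribute 'round'
```

```bash
sed -i "s/s\['gripper_width'\].round(1)/round(s['gripper_width'],1)/" s.py; python3 s.py
```

```text
t 3.6 pos [635.5 -23.3 111.7] yaw -0.74 tq [1.191 0.431 0.043] F [-1.5  4.4  2.7] w 9.2 e6 -0.037
```

Request:
drive_tool([
  [[0,0,0],0.5],
  [[0,0,0],1],
  [[0,0,0],1.5],
  [[0,0,0],2],
  [[0,0,0],2],
])

```text
clock: 4.1
position: [635.4, -23.3, 111.7]
ee_rot: [-0.011, 1.0, 0.001, 0.001]
contact_force: [-1.3, 2.4, 2.8]
gripper_width: 9.2
```

```bash
python3 s.py
```

```text
t 4.1 pos [635.4 -23.3 111.7] yaw 1.28 tq [ 0.939  0.351 -0.001] F [-1.3  2.4  2.8] w 9.2 e6 0.047
```

Request:
drive_tool([
  [[0,0,0],0.7],
  [[0,0,0],1.4],
  [[0,0,0],2],
  [[0,0,0],2],
])

```text
clock: 4.5
position: [635.4, -23.2, 111.7]
ee_rot: [-0.029, 1.0, 0.001, 0.0]
contact_force: [-0.7, 2.2, 2.7]
gripper_width: 9.6
```

```bash
python3 s.py
```

```text
t 4.5 pos [635.4 -23.2 111.7] yaw 3.3 tq [ 0.921  0.35  -0.005] F [-0.7  2.2  2.7] w 9.6 e6 0.047
```

Request:
drive_tool([
  [[0,0,0],0.7],
  [[0,0,0],1.4],
  [[0,0,0],2],
  [[0,0,0],2],
])

```text
clock: 4.9
position: [635.4, -23.2, 111.7]
ee_rot: [-0.046, 0.999, 0.001, 0.0]
contact_force: [-1.5, 2.8, 2.9]
gripper_width: 9.2
```

```bash
python3 s.py
```

```text
t 4.9 pos [635.4 -23.2 111.7] yaw 5.31 tq [ 0.928  0.387 -0.115] F [-1.5  2.8  2.9] w 9.2 e6 0.157
```

Stop felt at about 4.4°. I'll lean a little more and hold.

Request:
drive_tool([
  [[0,0,0],0.5],
  [[0,0,0],0.9],
  [[0,0,0],0.9],
  [[0,0,0],0.9],
  [[0,0,0],0.9],
  [[0,0,0],0.9],
  [[0,0,0],0.9],
  [[0,0,0],0.9],
  [[0,0,0],0.9],
])

```text
clock: 5.8
position: [635.4, -23.2, 111.7]
ee_rot: [-0.054, 0.999, 0.001, 0.0]
contact_force: [-2.0, 3.4, 2.0]
gripper_width: 9.7
```

```bash
python3 s.py
```

```text
t 5.8 pos [635.4 -23.2 111.7] yaw 6.22 tq [ 0.91   0.342 -0.188] F [-2.   3.4  2. ] w 9.7 e6 0.185
```

Request:
drive_tool([
  [[0,0,0],0.5],
  [[0,0,0],0.5],
  [[0,0,0],0.5],
  [[0,0,0],0.5],
  [[0,0,0],0.5],
  [[0,0,0],0.5],
  [[0,0,0],0.5],
])

```text
clock: 6.5
position: [635.4, -23.2, 111.7]
ee_rot: [-0.059, 0.998, 0.001, 0.0]
contact_force: [-1.6, 3.0, 2.8]
gripper_width: 9.7
```

```bash
python3 s.py
```

```text
t 6.5 pos [635.4 -23.2 111.7] yaw 6.72 tq [ 0.919  0.389 -0.209] F [-1.6  3.   2.8] w 9.7 e6 0.198
```

Request:
drive_tool([
  [[0,0,0],0.7],
  [[0,0,0],1.4],
  [[0,0,0],1.8],
  [[0,0,0],1.8],
  [[0,0,0],1.8],
  [[0,0,0],1.8],
  [[0,0,0],1.8],
  [[0,0,0],1.8],
  [[0,0,0],1.8],
])

```text
clock: 7.4
position: [635.4, -23.2, 111.7]
ee_rot: [-0.074, 0.997, 0.001, 0.0]
contact_force: [-2.4, 3.3, 3.0]
gripper_width: 9.5
```

```bash
python3 s.py
```

```text
t 7.4 pos [635.4 -23.2 111.7] yaw 8.52 tq [ 0.88   0.351 -0.334] F [-2.4  3.3  3. ] w 9.5 e6 0.298
```

Leant at 0.25–0.3 N m. Now I'll go to the other side.

Request:
drive_tool([
  [[0,0,0],-2],
  [[0,0,0],-4],
  [[0,0,0],-6],
  [[0,0,0],-7.5],
  [[0,0,0],-9],
  [[0,0,0],-10],
  [[0,0,0],-10],
])

```text
clock: 8.1
position: [635.4, -23.3, 111.7]
ee_rot: [0.013, 1.0, 0.001, 0.001]
contact_force: [-1.5, 3.1, 1.6]
gripper_width: 9.9
```

```bash
python3 s.py
```

```text
t 8.1 pos [635.4 -23.3 111.7] yaw -1.49 tq [0.794 0.282 0.055] F [-1.5  3.1  1.6] w 9.9 e6 -0.111
```

Request:
drive_tool([
  [[0,0,0],-0.7],
  [[0,0,0],-1.4],
  [[0,0,0],-1.8],
  [[0,0,0],-1.8],
  [[0,0,0],-1.8],
])

```text
clock: 8.6
position: [635.4, -23.3, 111.7]
ee_rot: [0.029, 1.0, 0.001, 0.001]
contact_force: [-0.5, 2.0, 1.6]
gripper_width: 9.3
```

```bash
python3 s.py
```

```text
t 8.6 pos [635.4 -23.3 111.7] yaw -3.3 tq [0.795 0.325 0.049] F [-0.5  2.   1.6] w 9.3 e6 -0.047
```

Request:
drive_tool([
  [[0,0,0],-1],
  [[0,0,0],-2],
  [[0,0,0],-3],
  [[0,0,0],-3],
  [[0,0,0],-3],
])

```text
clock: 9.1
position: [635.5, -23.3, 111.7]
ee_rot: [0.055, 0.998, 0.001, 0.001]
contact_force: [-1.2, 2.5, 1.6]
gripper_width: 9.4
```

```bash
python3 s.py
```

```text
t 9.1 pos [635.5 -23.3 111.7] yaw -6.31 tq [0.755 0.314 0.024] F [-1.2  2.5  1.6] w 9.4 e6 -0.032
```

Request:
drive_tool([
  [[0,0,0],-1],
  [[0,0,0],-2],
  [[0,0,0],-3],
  [[0,0,0],-3],
  [[0,0,0],-3],
])

```text
clock: 9.6
position: [635.5, -23.3, 111.7]
ee_rot: [0.081, 0.997, 0.001, 0.001]
contact_force: [-0.4, 2.4, 2.2]
gripper_width: 9.1
```

```bash
python3 s.py
```

```text
t 9.6 pos [635.5 -23.3 111.7] yaw -9.32 tq [ 0.754  0.289 -0.031] F [-0.4  2.4  2.2] w 9.1 e6 0.002
```

Request:
drive_tool([
  [[0,0,0],-1],
  [[0,0,0],-2],
  [[0,0,0],-3],
  [[0,0,0],-3],
  [[0,0,0],-3],
])

```text
clock: 10.1
position: [635.5, -23.3, 111.7]
ee_rot: [0.107, 0.994, 0.001, 0.001]
contact_force: [-1.4, 2.0, 2.2]
gripper_width: 9.7
```

```bash
python3 s.py
```

```text
t 10.1 pos [635.5 -23.3 111.7] yaw -12.33 tq [0.666 0.31  0.035] F [-1.4  2.   2.2] w 9.7 e6 -0.014
```

Request:
drive_tool([
  [[0,0,0],-1],
  [[0,0,0],-2],
  [[0,0,0],-3],
  [[0,0,0],-3],
  [[0,0,0],-3],
])

```text
clock: 10.6
position: [635.4, -23.3, 111.7]
ee_rot: [0.133, 0.991, 0.001, 0.001]
contact_force: [-1.4, 3.0, 1.8]
gripper_width: 9.5
```

```bash
python3 s.py
```

```text
t 10.6 pos [635.4 -23.3 111.7] yaw -15.33 tq [0.689 0.335 0.177] F [-1.4  3.   1.8] w 9.5 e6 -0.14
```

Request:
drive_tool([
  [[0,0,0],-0.8],
  [[0,0,0],-1.5],
  [[0,0,0],-2.2],
  [[0,0,0],-2.2],
  [[0,0,0],-2.2],
  [[0,0,0],-2.2],
  [[0,0,0],-2.2],
  [[0,0,0],-2.2],
  [[0,0,0],-2.2],
])

```text
clock: 11.5
position: [635.4, -23.3, 111.6]
ee_rot: [0.152, 0.988, 0.001, 0.001]
contact_force: [-0.8, 1.7, 2.6]
gripper_width: 9.6
```

```bash
python3 s.py
```

```text
t 11.5 pos [635.4 -23.3 111.6] yaw -17.53 tq [0.68  0.334 0.246] F [-0.8  1.7  2.6] w 9.6 e6 -0.28
```

Second lean done at 0.28 N m. Now back anticlockwise.

Request:
drive_tool([
  [[0,0,0],3],
  [[0,0,0],6],
  [[0,0,0],9],
  [[0,0,0],12],
  [[0,0,0],15],
  [[0,0,0],17],
  [[0,0,0],18.5],
  [[0,0,0],18.5],
  [[0,0,0],18.5],
])

```text
clock: 12.4
position: [635.4, -23.2, 111.7]
ee_rot: [-0.008, 1.0, 0.001, 0.001]
contact_force: [-0.9, 2.5, 2.9]
gripper_width: 9.3
```

```bash
python3 s.py
```

```text
t 12.4 pos [635.4 -23.2 111.7] yaw 0.91 tq [ 0.891  0.371 -0.309] F [-0.9  2.5  2.9] w 9.3 e6 0.284
```

Request:
drive_tool([
  [[0,0,0],0.6],
  [[0,0,0],1.2],
  [[0,0,0],1.8],
  [[0,0,0],1.8],
  [[0,0,0],1.8],
])

```text
clock: 12.9
position: [635.4, -23.2, 111.7]
ee_rot: [-0.024, 1.0, 0.001, 0.001]
contact_force: [-0.7, 3.6, 2.6]
gripper_width: 9.5
```

```bash
python3 s.py
```

```text
t 12.9 pos [635.4 -23.2 111.7] yaw 2.7 tq [ 0.83   0.334 -0.416] F [-0.7  3.6  2.6] w 9.5 e6 0.391
```

The stop came in nearer, so that second step went too far: 0.39 N m, under the 0.56 limit. I shouldn't have chained it without reading the torque first. I'll ease back and hold a proper lean.

Request:
drive_tool([
  [[0,0,0],-1.2],
  [[0,0,0],-2],
  [[0,0,0],-2],
  [[0,0,0],-2],
  [[0,0,0],-2],
  [[0,0,0],-2],
  [[0,0,0],-2],
  [[0,0,0],-2],
])

```text
clock: 13.7
position: [635.5, -23.2, 111.7]
ee_rot: [-0.006, 1.0, 0.001, 0.001]
contact_force: [-1.2, 3.1, 2.2]
gripper_width: 9.6
```

```bash
python3 s.py
```

```text
t 13.7 pos [635.5 -23.2 111.7] yaw 0.7 tq [ 0.883  0.354 -0.256] F [-1.2  3.1  2.2] w 9.6 e6 0.262
```

Request:
drive_tool([
  [[0,0,0],-2],
  [[0,0,0],-4],
  [[0,0,0],-6],
  [[0,0,0],-7],
  [[0,0,0],-7],
  [[0,0,0],-7],
])

```text
clock: 14.3
position: [635.4, -23.3, 111.6]
ee_rot: [0.055, 0.999, 0.001, 0.001]
contact_force: [-0.7, 2.2, 1.5]
gripper_width: 9.6
```

```bash
python3 s.py
```

```text
t 14.3 pos [635.4 -23.3 111.6] yaw -6.25 tq [0.776 0.348 0.093] F [-0.7  2.2  1.5] w 9.6 e6 -0.061
```

Request:
drive_tool([
  [[0,0,0],-1],
  [[0,0,0],-2],
  [[0,0,0],-3],
  [[0,0,0],-3],
  [[0,0,0],-3],
])

```text
clock: 14.8
position: [635.4, -23.3, 111.7]
ee_rot: [0.081, 0.997, 0.001, 0.001]
contact_force: [-1.0, 3.0, 1.2]
gripper_width: 9.2
```

```bash
python3 s.py
```

```text
t 14.8 pos [635.4 -23.3 111.7] yaw -9.26 tq [0.743 0.285 0.021] F [-1.   3.   1.2] w 9.2 e6 -0.011
```

Request:
drive_tool([
  [[0,0,0],-1],
  [[0,0,0],-2],
  [[0,0,0],-3],
  [[0,0,0],-3],
  [[0,0,0],-3],
])

```text
clock: 15.3
position: [635.5, -23.3, 111.7]
ee_rot: [0.107, 0.994, 0.001, 0.001]
contact_force: [-1.5, 2.1, 1.3]
gripper_width: 9.4
```

```bash
python3 s.py
```

```text
t 15.3 pos [635.5 -23.3 111.7] yaw -12.27 tq [0.692 0.325 0.054] F [-1.5  2.1  1.3] w 9.4 e6 -0.025
```

Request:
drive_tool([
  [[0,0,0],-1],
  [[0,0,0],-2],
  [[0,0,0],-3],
  [[0,0,0],-3],
  [[0,0,0],-3],
])

```text
clock: 15.8
position: [635.4, -23.3, 111.7]
ee_rot: [0.133, 0.991, 0.001, 0.001]
contact_force: [-0.1, 1.8, 1.4]
gripper_width: 9.6
```

```bash
python3 s.py
```

```text
t 15.8 pos [635.4 -23.3 111.7] yaw -15.27 tq [0.675 0.328 0.045] F [-0.1  1.8  1.4] w 9.6 e6 -0.045
```

Request:
drive_tool([
  [[0,0,0],-1],
  [[0,0,0],-2],
  [[0,0,0],-2.5],
  [[0,0,0],-2.5],
  [[0,0,0],-2.5],
])

```text
clock: 16.3
position: [635.4, -23.3, 111.7]
ee_rot: [0.155, 0.988, 0.001, 0.001]
contact_force: [-0.5, 2.6, 1.6]
gripper_width: 9.1
```

```bash
python3 s.py
```

```text
t 16.3 pos [635.4 -23.3 111.7] yaw -17.78 tq [0.646 0.31  0.158] F [-0.5  2.6  1.6] w 9.1 e6 -0.197
```

Contact at 0.197. I'll lean 1.3° more and hold.

Request:
drive_tool([
  [[0,0,0],-0.7],
  [[0,0,0],-1.3],
  [[0,0,0],-1.3],
  [[0,0,0],-1.3],
  [[0,0,0],-1.3],
  [[0,0,0],-1.3],
  [[0,0,0],-1.3],
  [[0,0,0],-1.3],
])

```text
clock: 17.1
position: [635.4, -23.3, 111.7]
ee_rot: [0.166, 0.986, 0.001, 0.001]
contact_force: [-0.7, 1.9, 2.1]
gripper_width: 9.8
```

```bash
python3 s.py
```

```text
t 17.1 pos [635.4 -23.3 111.7] yaw -19.07 tq [0.642 0.272 0.312] F [-0.7  1.9  2.1] w 9.8 e6 -0.271
```

Request:
drive_tool([
  [[0,0,0],2.5],
  [[0,0,0],5],
  [[0,0,0],7.5],
  [[0,0,0],10],
  [[0,0,0],12],
  [[0,0,0],13],
  [[0,0,0],13],
  [[0,0,0],13],
])

```text
clock: 17.9
position: [635.4, -23.3, 111.7]
ee_rot: [0.053, 0.999, 0.001, 0.001]
contact_force: [-1.1, 3.0, 1.5]
gripper_width: 9.3
```

```bash
python3 s.py
```

```text
t 17.9 pos [635.4 -23.3 111.7] yaw -6.12 tq [ 0.802  0.279 -0.102] F [-1.1  3.   1.5] w 9.3 e6 0.067
```

Request:
drive_tool([
  [[0,0,0],1],
  [[0,0,0],2],
  [[0,0,0],3],
  [[0,0,0],3],
  [[0,0,0],3],
])

```text
clock: 18.4
position: [635.5, -23.2, 111.7]
ee_rot: [0.027, 1.0, 0.001, 0.001]
contact_force: [-0.1, 2.1, 2.0]
gripper_width: 9.8
```

```bash
python3 s.py
```

```text
t 18.4 pos [635.5 -23.2 111.7] yaw -3.11 tq [ 0.768  0.308 -0.068] F [-0.1  2.1  2. ] w 9.8 e6 0.03
```

Request:
drive_tool([
  [[0,0,0],1],
  [[0,0,0],2],
  [[0,0,0],3],
  [[0,0,0],3],
  [[0,0,0],3],
])

```text
clock: 18.9
position: [635.4, -23.2, 111.6]
ee_rot: [0.001, 1.0, 0.001, 0.001]
contact_force: [-1.1, 2.7, 2.7]
gripper_width: 9.5
```

```bash
python3 s.py
```

```text
t 18.9 pos [635.4 -23.2 111.6] yaw -0.09 tq [0.813 0.305 0.107] F [-1.1  2.7  2.7] w 9.5 e6 -0.062
```

Request:
drive_tool([
  [[0,0,0],1],
  [[0,0,0],2],
  [[0,0,0],3],
  [[0,0,0],3],
  [[0,0,0],3],
])

```text
clock: 19.4
position: [635.5, -23.2, 111.7]
ee_rot: [-0.025, 1.0, 0.001, 0.001]
contact_force: [-0.7, 2.9, 2.1]
gripper_width: 9.6
```

```bash
python3 s.py
```

```text
t 19.4 pos [635.5 -23.2 111.7] yaw 2.92 tq [ 0.812  0.304 -0.004] F [-0.7  2.9  2.1] w 9.6 e6 -0.007
```

Request:
drive_tool([
  [[0,0,0],1],
  [[0,0,0],2],
  [[0,0,0],3],
  [[0,0,0],3],
  [[0,0,0],3],
])

```text
clock: 19.9
position: [635.5, -23.2, 111.7]
ee_rot: [-0.052, 0.999, 0.001, 0.0]
contact_force: [-0.8, 3.5, 2.6]
gripper_width: 9.5
```

```bash
python3 s.py
```

```text
t 19.9 pos [635.5 -23.2 111.7] yaw 5.93 tq [ 0.874  0.332 -0.024] F [-0.8  3.5  2.6] w 9.5 e6 -0.014
```

Request:
drive_tool([
  [[0,0,0],1],
  [[0,0,0],2],
  [[0,0,0],3],
  [[0,0,0],3],
  [[0,0,0],3],
])

```text
clock: 20.4
position: [635.4, -23.2, 111.7]
ee_rot: [-0.078, 0.997, 0.001, 0.0]
contact_force: [-1.8, 3.6, 1.7]
gripper_width: 9.6
```

```bash
python3 s.py
```

```text
t 20.4 pos [635.4 -23.2 111.7] yaw 8.95 tq [0.882 0.371 0.   ] F [-1.8  3.6  1.7] w 9.6 e6 -0.015
```

Request:
drive_tool([
  [[0,0,0],1],
  [[0,0,0],2],
  [[0,0,0],3],
  [[0,0,0],3],
  [[0,0,0],3],
])

```text
clock: 20.9
position: [635.4, -23.2, 111.7]
ee_rot: [-0.104, 0.995, 0.001, 0.0]
contact_force: [-1.3, 3.2, 2.4]
gripper_width: 9.9
```

```bash
python3 s.py
```

```text
t 20.9 pos [635.4 -23.2 111.7] yaw 11.96 tq [0.966 0.4   0.053] F [-1.3  3.2  2.4] w 9.9 e6 -0.015
```

Request:
drive_tool([
  [[0,0,0],1],
  [[0,0,0],2],
  [[0,0,0],3],
  [[0,0,0],3],
  [[0,0,0],3],
])

```text
clock: 21.4
position: [635.4, -23.1, 111.7]
ee_rot: [-0.13, 0.991, 0.001, 0.0]
contact_force: [-1.0, 3.8, 2.1]
gripper_width: 9.6
```

```bash
python3 s.py
```

```text
t 21.4 pos [635.4 -23.1 111.7] yaw 14.97 tq [ 0.972  0.371 -0.025] F [-1.   3.8  2.1] w 9.6 e6 -0.015
```

Request:
drive_tool([
  [[0,0,0],1],
  [[0,0,0],2],
  [[0,0,0],3],
  [[0,0,0],3],
  [[0,0,0],3],
])

```text
clock: 21.9
position: [635.4, -23.2, 111.6]
ee_rot: [-0.156, 0.988, 0.001, 0.0]
contact_force: [-0.3, 3.0, 1.9]
gripper_width: 9.7
```

```bash
python3 s.py
```

```text
t 21.9 pos [635.4 -23.2 111.6] yaw 17.98 tq [0.971 0.413 0.05 ] F [-0.3  3.   1.9] w 9.7 e6 -0.015
```

Already at 0.33 rad with no stop. I'll check by camera that the catch is following.

Run:
```python
from h import *
d=cam('scene'); im=d['img'][170:280,150:330]
cv2.imwrite('pics/s2.png',cv2.resize(im,None,fx=4.4,fy=4.4,interpolation=cv2.INTER_CUBIC)[...,::-1])
```

```text
(no output)
```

View pics/s2.png

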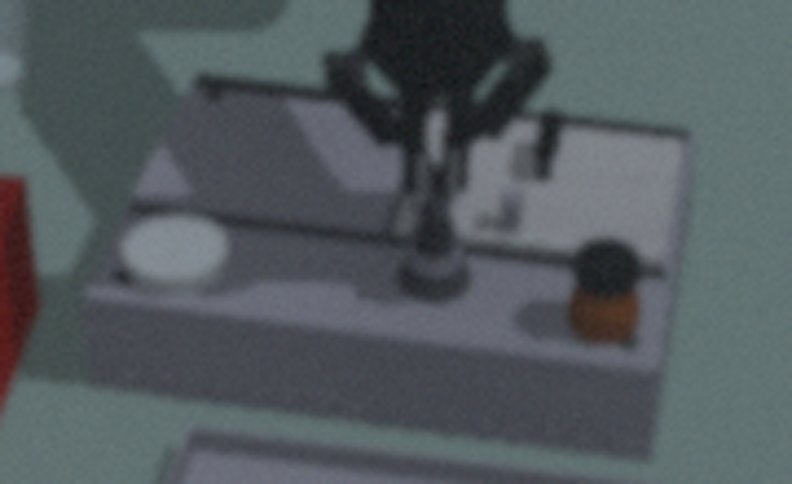

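The wing is in the jaws and the bar, at about (405,215) in the crop, has swung away from the lug at (510,205). I'll continue carefully.

Request:
drive_tool([
  [[0,0,0],1],
  [[0,0,0],2],
  [[0,0,0],3],
  [[0,0,0],4],
  [[0,0,0],4],
])

```text
clock: 22.45
position: [635.4, -23.1, 111.7]
ee_rot: [-0.191, 0.982, 0.001, 0.0]
contact_force: [-1.8, 4.0, 2.1]
gripper_width: 9.4
```

```bash
python3 s.py
```

```text
t 22.45 pos [635.4 -23.1 111.7] yaw 22.02 tq [ 1.032  0.453 -0.05 ] F [-1.8  4.   2.1] w 9.4 e6 0.043
```

Request:
drive_tool([
  [[0,0,0],1.5],
  [[0,0,0],3],
  [[0,0,0],4.5],
  [[0,0,0],6],
  [[0,0,0],6],
])

```text
clock: 22.95
position: [635.4, -23.1, 111.7]
ee_rot: [-0.243, 0.97, 0.001, 0.0]
contact_force: [-1.5, 3.0, 2.1]
gripper_width: 9.2
```

```bash
python3 s.py
```

```text
t 22.95 pos [635.4 -23.1 111.7] yaw 28.08 tq [1.121 0.438 0.025] F [-1.5  3.   2.1] w 9.2 e6 0.063
```

Broken free. I'll swing on to about 74°.

Request:
drive_tool([
  [[0,0,0],2],
  [[0,0,0],4],
  [[0,0,0],6],
  [[0,0,0],8],
  [[0,0,0],10],
  [[0,0,0],12],
  [[0,0,0],14],
  [[0,0,0],16],
  [[0,0,0],18],
  [[0,0,0],20],
  [[0,0,0],22],
  [[0,0,0],22],
])

```text
clock: 24.15
position: [635.3, -23.0, 111.7]
ee_rot: [-0.423, 0.906, 0.001, -0.0]
contact_force: [-2.2, 4.8, 2.2]
gripper_width: 9.1
```

```bash
python3 s.py
```

```text
t 24.15 pos [635.3 -23.  111.7] yaw 50.09 tq [1.204 0.515 0.088] F [-2.2  4.8  2.2] w 9.1 e6 0.087
```

Request:
drive_tool([
  [[0,0,0],2.5],
  [[0,0,0],5],
  [[0,0,0],7.5],
  [[0,0,0],10],
  [[0,0,0],12.5],
  [[0,0,0],15],
  [[0,0,0],17.5],
  [[0,0,0],20],
  [[0,0,0],22.5],
  [[0,0,0],24.5],
  [[0,0,0],24.5],
  [[0,0,0],24.5],
])

```text
clock: 25.35
position: [635.1, -22.9, 111.7]
ee_rot: [-0.606, 0.796, 0.001, -0.0]
contact_force: [-2.2, 4.5, 3.1]
gripper_width: 9.6
```

```bash
python3 s.py
```

```text
t 25.35 pos [635.1 -22.9 111.7] yaw 74.54 tq [1.251 0.631 0.005] F [-2.2  4.5  3.1] w 9.6 e6 -0.02
```

The wing is at about 1.31 rad. Now release and lift.

Request:
drive_tool([
  [[0,0,0],0],
  [[0,0,0],0],
  [[0,0,0],0],
  [[0,0,0],0],
  [[0,0,0],0],
  [[0,0,20],0],
  [[0,0,45],0],
  [[0,0,75],0],
  [[0,0,75],0],
], grip=-1)

```text
clock: 26.25
position: [638.0, -23.1, 192.0]
ee_rot: [-0.606, 0.796, -0.002, 0.003]
contact_force: [-0.7, -0.8, 1.2]
gripper_width: 85.3
```

Request:
drive_tool([
  [[-12,5,0],-8],
  [[-25,10,0],-16],
  [[-37,15,0],-24],
  [[-50,20,0],-32],
  [[-62,25,0],-40],
  [[-75,30,0],-48],
  [[-87,35,0],-56],
  [[-100,40,0],-64],
  [[-112,45,0],-71],
  [[-124,50,0],-75],
  [[-124,50,0],-75],
  [[-124,50,0],-75],
])

```text
clock: 27.45
position: [514.3, 26.9, 192.1]
ee_rot: [0.003, 1.0, -0.004, 0.002]
contact_force: [0.3, 0.9, -0.4]
gripper_width: 85.2
```

```bash
python3 s.py
python3 - <<'E'
from h import *
d=cam('wrist','w2.png'); P=pts(d)
m=(P[...,2]>92)&(P[...,2]<112)&(abs(P[...,0]-510)<40)&(abs(P[...,1]-27)<30)
p=P[m]; print(m.sum(),p.mean(0),cv2.minAreaRect(p[:,:2].astype(np.float32)))
m=(P[...,2]>127)&(P[...,2]<146)&(np.hypot(P[...,0]-635,P[...,1]+23)<40)
p=P[m]; print(m.sum(),cv2.minAreaRect(p[:,:2].astype(np.float32)) if m.sum()>5 else '')
E
```

```text
t 27.45 pos [514.3  26.9 192.1] yaw -0.31 tq [ 0.013  0.034 -0.027] F [ 0.3  0.9 -0.4] w 85.2 e6 -0.018
761 [507.28822047  28.19244459 101.61876992] ((508.292724609375, 28.14206314086914), (13.942564964294434, 42.97045135498047), 88.39968872070312)
1004 ((632.5927124023438, -22.826120376586914), (55.679603576660156, 13.032651901245117), 75.57872009277344)
```

View pics/w2.png

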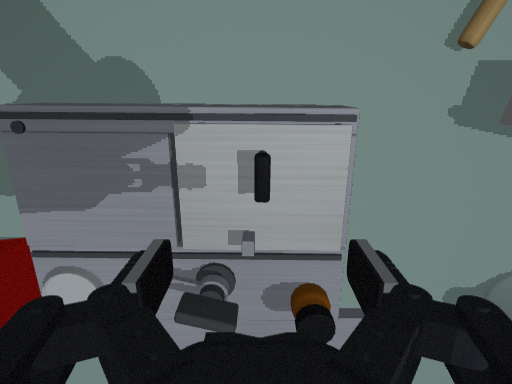

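The wing is at (207,312), turned about 75.6°, with the catch off the cover. The handle is at (262,177), centred at about (509.5,27.8). Next I'll descend on the handle and grip it.

Request:
drive_tool([
  [[-4,1,-30],-0.4],
  [[-4,1,-60],-0.4],
  [[-4,1,-85],-0.4],
  [[-4,1,-102],-0.4],
  [[-4,1,-108],-0.4],
  [[-4,1,-108],-0.4],
  [[-4,1,-108],-0.4],
])

```text
clock: 28.2
position: [511.5, 28.0, 84.8]
ee_rot: [0.006, 1.0, -0.003, 0.003]
contact_force: [-0.3, 0.4, -0.2]
gripper_width: 85.6
```

Request:
drive_tool([
  [[0,0,0],0],
  [[0,0,0],0],
  [[0,0,0],0],
  [[0,0,0],0],
  [[0,0,0],0],
  [[0,0,0],0],
  [[0,0,0],0],
  [[0,0,0],0],
], grip=1)

```text
clock: 29.0
position: [511.5, 28.0, 84.7]
ee_rot: [0.006, 1.0, -0.003, 0.003]
contact_force: [-0.6, -0.0, -0.1]
gripper_width: 0.0
```

```bash
python3 s.py
```

```text
t 29.0 pos [511.5  28.   84.7] yaw -0.72 tq [ 0.004  0.048 -0.038] F [-0.6 -0.  -0.1] w 0.0 e6 0.0
```

The gripper shut to 0 mm, so it has missed the handle. I'll look.

Run:
```python
from h import *
d=cam('wrist'); e=cam('scene'); 
a=cv2.resize(d['img'],(400,300)); b=cv2.resize(e['img'][150:270,170:330],(400,300),interpolation=cv2.INTER_CUBIC)
cv2.imwrite('pics/m1.png',np.hstack([a,b])[...,::-1])
print(arm.read_state()['joints'])
```

```text
[ 0.37733959  0.32582841 -0.44378355  0.01174503 -0.7987741  -1.9689261 ]
```

View pics/m1.png

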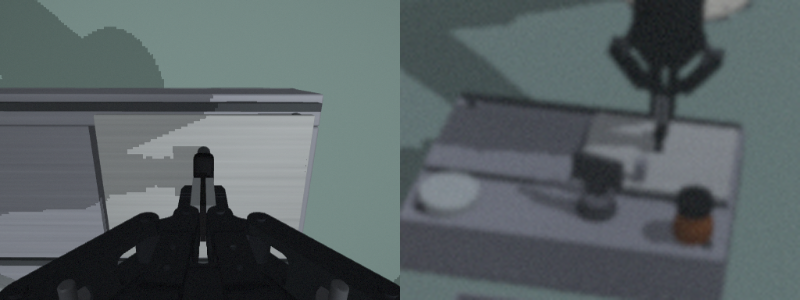

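Run:
```python
from h import *
d=cam('wrist','w3.png'); P=pts(d)
for v in range(180,300,8): print(v,P[v,260].round(0),P[v,250].round(0),P[v,270].round(0))
cv2.imwrite('pics/w3c.png',cv2.resize(d['img'][170:300,180:340],None,fx=4.5,fy=4.5)[...,::-1])
t=cam('top'); Q=pts(t); m=(t['img'].max(2)<45)
print(Q[184:194:2,243].round(0), t['img'][184:194:2,243].tolist())
```

```text
180 [484.  28.  75.] [484.  22.  75.] [484.  34.  74.]
188 [488.  28.  77.] [489.  22.  75.] [489.  34.  75.]
196 [487.  28.  95.] [494.  22.  75.] [494.  34.  74.]
204 [489.  28. 102.] [489.  23. 101.] [489.  34. 101.]
212 [493.  28. 102.] [493.  23. 101.] [493.  34. 102.]
220 [498.  28. 102.] [498.  23. 102.] [498.  34. 102.]
228 [499.  28. 109.] [499.  23. 109.] [499.  33. 109.]
236 [499.  28. 117.] [498.  24. 119.] [499.  33. 119.]
244 [499.  29. 126.] [499.  24. 126.] [499.  33. 125.]
252 [499.  29. 134.] [499.  24. 133.] [499.  33. 132.]
260 [499.  29. 140.] [499.  25. 140.] [499.  33. 140.]
268 [501.  29. 142.] [497.  25. 148.] [497.  32. 148.]
276 [504.  29. 142.] [498.  25. 152.] [498.  32. 153.]
284 [508.  28. 142.] [498.  25. 156.] [498.  32. 157.]
292 [512.  28. 142.] [498.  25. 161.] [498.  32. 161.]
[[491.   2. 456.]
 [488.   2. 457.]
 [484.   2. 456.]
 [481.   2. 457.]
 [478.   3. 441.]] [[38, 34, 29], [56, 50, 43], [62, 55, 48], [53, 45, 40], [59, 61, 58]]
```

View pics/w3c.png

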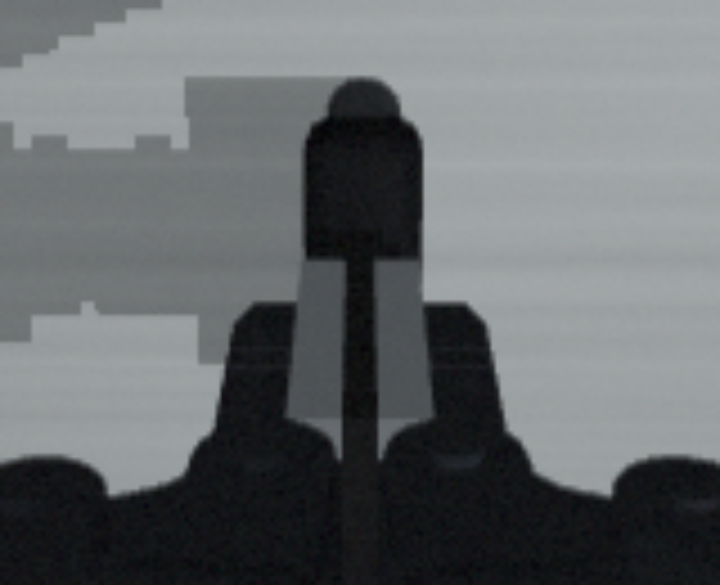

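Request:
drive_tool([
  [[0,0,0],0],
  [[0,0,0],0],
  [[0,0,0],0],
  [[0,0,0],0],
  [[0,0,0],0],
  [[0,0,0],0],
], grip=-1)

```text
clock: 29.8
position: [511.5, 28.0, 84.7]
ee_rot: [0.006, 1.0, -0.003, 0.003]
contact_force: [0.6, 0.1, 0.9]
gripper_width: 84.9
```

```bash
python3 s.py
python3 - <<'E'
from h import *
d=cam('wrist','w4.png'); P=pts(d); im=d['img']
m=(abs(P[...,0]-505)<15)&(abs(abs(P[...,1]-28)-46)<16)&(P[...,2]>81)&(P[...,2]<190)
for s in(-1,1):
    p=P[m&((P[...,1]-28)*s>0)]; print(len(p),p.min(0),np.percentile(p[:,2],2))
m=(P[...,2]>95)&(P[...,2]<108)&(abs(P[...,0]-510)<40)&(abs(P[...,1]-27)<25)
p=P[m];print(cv2.minAreaRect(p[:,:2].astype(np.float32)))
E
```

```text
t 29.8 pos [511.5  28.   84.7] yaw -0.72 tq [ 0.029  0.041 -0.006] F [0.6 0.1 0.9] w 84.9 e6 -0.0
9730 [490.78547759 -33.99929158 116.56361965] 123.54704333306668
9240 [491.57865769  58.00267993 115.90035322] 122.5951219772947
((508.76214599609375, 28.349428176879883), (13.939167976379395, 44.078369140625), 89.71761322021484)
```

View pics/w4.png

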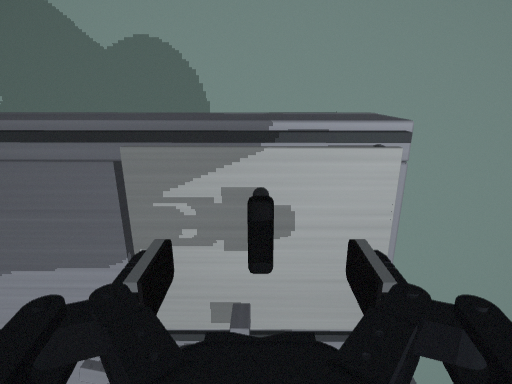

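The depth image shows the open pad tips at about z 116, so about 103 when shut. That is roughly 18 mm higher than the reported TCP suggests, so the fingers closed just above the bar. I'll lower 15 mm and grip again.

Request:
drive_tool([
  [[-2,0,-5],0],
  [[-2,0,-10],0],
  [[-2,0,-15],0],
  [[-2,0,-15],0],
  [[-2,0,-15],0],
])

```text
clock: 30.35
position: [509.5, 27.9, 69.5]
ee_rot: [0.006, 1.0, -0.004, 0.002]
contact_force: [-0.6, -0.6, -0.7]
gripper_width: 85.4
```

Request:
drive_tool([
  [[0,0,0],0],
  [[0,0,0],0],
  [[0,0,0],0],
  [[0,0,0],0],
  [[0,0,0],0],
  [[0,0,0],0],
  [[0,0,0],0],
  [[0,0,0],0],
], grip=1)

```text
clock: 31.15
position: [509.5, 27.9, 69.8]
ee_rot: [0.006, 1.0, -0.004, 0.003]
contact_force: [-1.0, 0.5, 3.5]
gripper_width: 12.4
```

Gripped. Slide along the box's -y.

Request:
drive_tool([
  [[0,-4,0],0],
  [[0,-8,0],0],
  [[0,-14,0],0],
  [[0,-20,0],0],
  [[0,-26,0],0],
])

```text
clock: 31.65
position: [509.2, 1.2, 69.8]
ee_rot: [0.006, 1.0, -0.004, 0.002]
contact_force: [-2.2, 1.2, 4.5]
gripper_width: 12.0
```

Request:
drive_tool([
  [[0,-7,0],0],
  [[0,-14,0],0],
  [[0,-21,0],0],
  [[0,-28,0],0],
  [[0,-35,0],0],
  [[0,-42,0],0],
  [[0,-49,0],0],
  [[-1,-56,0],0],
  [[-1,-63,0],0],
  [[-1,-68,0],0],
  [[-1,-70,0],0],
  [[-1,-70,0],0],
])

```text
clock: 32.85
position: [508.2, -69.4, 69.8]
ee_rot: [0.006, 1.0, -0.004, 0.002]
contact_force: [-1.6, -0.8, 3.0]
gripper_width: 12.4
```

```bash
python3 s.py
```

```text
t 32.85 pos [508.2 -69.4  69.8] yaw -0.74 tq [-0.374  0.433 -0.01 ] F [-1.6 -0.8  3. ] w 12.4 e6 0.014
```

97 mm open. I'll nudge toward the end stop, then release and lift.

Request:
drive_tool([
  [[0,-1.5,0],0],
  [[0,-2,0],0],
  [[0,-2,0],0],
  [[0,-2,0],0],
])

```text
clock: 33.25
position: [508.2, -71.4, 69.8]
ee_rot: [0.006, 1.0, -0.004, 0.002]
contact_force: [-2.5, 0.2, 3.5]
gripper_width: 12.1
```

Request:
drive_tool([
  [[0,0,0],0],
  [[0,0,0],0],
  [[0,0,0],0],
  [[0,0,0],0],
  [[0,0,0],0],
  [[0,0,15],0],
  [[0,0,45],0],
  [[0,0,80],0],
  [[0,0,120],0],
  [[-40,0,130],0],
  [[-60,0,130],0],
  [[-60,0,130],0],
], grip=-1)

```text
clock: 34.45
position: [446.0, -71.4, 200.6]
ee_rot: [0.006, 1.0, -0.004, 0.003]
contact_force: [-0.5, 0.3, 0.4]
gripper_width: 85.8
```

```bash
python3 s.py
python3 - <<'E'
from h import *
d=cam('wrist','w5.png'); P=pts(d)
m=(P[...,2]>95)&(P[...,2]<110)&(abs(P[...,0]-508)<40)&(abs(P[...,1]+71)<40)
p=P[m]; print(m.sum(),cv2.minAreaRect(p[:,:2].astype(np.float32)))
t=cam('top','top2.png'); s=cam('scene')
Q=pts(t); 
cv2.imwrite('pics/end.png',np.hstack([cv2.resize(t['img'],(400,300)),cv2.resize(s['img'],(400,300))])[...,::-1])
E
```

```text
t 34.45 pos [446.  -71.4 200.6] yaw -0.73 tq [ 0.    -0.027 -0.036] F [-0.5  0.3  0.4] w 85.8 e6 -0.03
589 ((507.03643798828125, -71.14667510986328), (12.881068229675293, 43.975502014160156), 89.45805358886719)
```

View pics/end.png

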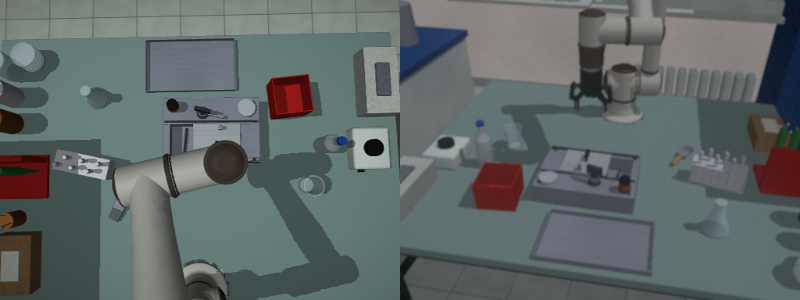

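The cover handle has moved 99 mm, from y 28.2 to -71.1. The wing stands turned, the bystanders are in place and the tool is clear, so I'll hand in.

```bash
python3 -c "
from bench import arm; print(arm.job_done())"
```

```text
the job is handed in; nothing more can be done
None
```

I freed the catch by its wing knob, swung it off the cover, slid the cover open by its handle and let go. I handed the job in at about 34.5 s of the 72 s allowed; no verdict was reported.

- **Rocking:** It took four leans on alternate sides at roughly 0.25–0.3 N m. The wing then moved anticlockwise without meeting a stop. I had expected the freeing lean to be an anticlockwise one. A picture showed the catch bar following, so I carried on.
- **Last checks:**
  - The wing measured about 1.33 rad after I let go of it. I did not re-measure it after sliding the cover, but it still looked turned in the final picture.
  - The handle moved 99 mm by the wrist camera, so the cover is essentially at its end stop.
  - The contact force is near zero, and the gripper is open and clear.
  - Everything else looks in place in the final pictures. The brush is partly hidden by the arm in the top view but shows in the scene view.
- **What went wrong:**
  - On the third lean I stepped on without reading the torque first. It briefly reached 0.39 N m, under the 0.56 N m limit, and I eased it back.
  - The first grip on the handle closed on nothing. The depth image put the fingertips about 18 mm higher than the reported tool position implied. I lowered 15 mm and the second grip held. By the same offset, the earlier grip on the wing probably held only its top few millimetres.

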